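# Lock a clevis pin with an R-clip

## Task

Take the big R-clip off the wooden block and lock the upright clevis pin with it: push the straight leg right through the pin's cross-hole, with the bent leg riding over the outside of the pin, until the pin snaps into the hollow of the bent leg, then let go. The pin sticks up by a different amount each time and its height is not known, so find its height by feel or sight, and work gently: never strike or force the pin or its fixture with more than about 30 N. Leave the other parts on the bench where they are.

Things in the scene. Friction and masses are not known exactly. Their poses are not given: they have to be found in the camera images.
- fixture: Clevis fixture fixed to the bench: green base plate 110 x 84 x 10 mm, dark fork 54 mm wide, rod end 20 mm thick out to 97 mm on its +x side. Origin on the bench under the pin's axis; z up; x is the direction of the pin's cross-hole, pointing roughly away from the robot. An upright pin comes out of the fork; it cannot turn.
- fork_top (a point): Point on the pin's axis level with the fork's flat top, 44 mm above the bench; axes as the fixture. The steel pin, 28 mm thick, flat-topped, rises from here. Its height is not measured and differs each time: top 72 to 96 mm above the bench. The cross-hole's centre is always 14 mm below its top; hole 8.5 mm wide and high, mouths bevelled 2.5 mm at the sides, 1 mm above and below. About 30 N slides the pin up or down.
- block: Fixed dark wooden block 66 x 70 x 25 mm (x, y, z) on which the clip lies at the start; origin under its centre. The clip's eye overhangs the block's -x edge, in free air 25 mm above the bench.
- clip_eye (a point): Centre of the R-clip's eye, the place to grip. Clip: 6 mm round steel wire, flat, 128 mm long, 70 to 110 g; wire centres 28 mm above the bench at first. x along the straight leg to its tip, y towards the bent leg, z up. The eye is a loop 28 mm wide outside (y -14 to +14), straight-sided 13 mm before and behind this point, ending 22 mm behind it.
- clip_tip (a point): Square-cut tip of the straight leg, 106 mm ahead of the eye's centre; same axes. The straight leg lies on the eye's x axis. The bent leg, on the +y side, is sprung about a point 14 mm ahead of the eye's centre and 10 mm to +y, and ends in an outward flare 97 mm ahead of the eye's centre, 20 mm to +y.
- clip_seat (a point): Point on the straight leg's centre line 59 mm ahead of the eye's centre, same axes; it lies on the pin's axis when the clip is home, opposite the hollow of the bent leg (about 2 mm of play either way). The bent leg's throat meets the pin when this point is still some 38 mm short; pushing it over takes roughly 5 to 20 N until it snaps.
- bent_leg (a joint): How far the clip's bent leg is sprung open, rad: 0 at rest, about 0.13 as its throat passes over the pin, about 0.045 when home (it grips the pin lightly); stop at 0.35. Spring 4.5 N m/rad with a preload of 0.09 N m.
- bush: Bystander: a plain dark steel bush, 32 mm across, 26 mm high; leave it alone. Origin at its underside.
- socket: Bystander: a steel socket, 26 mm across, 34 mm high; leave it alone. Origin at its underside.
- spanner: Bystander: a dark spanner about 170 mm long, lying flat; leave it alone. Origin at its underside.
- can: Bystander: a closed can, 60 mm across, 75 mm high; leave it alone. Origin at its underside.
- cup: Bystander: an open dark steel cup, 60 mm across, 60 mm high; leave it alone. Origin at its underside.
- driver: Bystander: a screwdriver lying flat; leave it alone. Origin at its underside.
- slug: Bystander: a solid dark steel slug, 36 mm across, 50 mm high, standing; leave it alone. Origin at its underside.
Things that resemble listed ones, but are neither listed nor needed, are in the scene too. What is shaped like the part that bears clip_eye but pink or turquoise is not meant. Leave any turquoise look-alike of the fixture alone.

How it is judged:
On the way, in this order (a step that is already met when the one before it is completed fails the run):
1. the clip is lifted off the block (distance of clip_eye from where it was at the start of the episode above 0.03 m and height (world z) of clip_eye above 0.036 m), for 0.1 s.
2. with the straight leg in the cross-hole, the bent leg rides over the pin, sprung open (y of clip_seat in the frame of fixture between -0.004 and 0.004 m and z of clip_seat in the frame of fixture between 0.054 and 0.086 m and angle between the x axis of clip_seat and the x axis of fixture, either way round below 0.2 rad and x of clip_seat in the frame of fixture between -0.036 and 0.036 m and value of joint bent_leg above 0.09 rad), for 0.05 s.
At the end, for the whole second after the job is handed in: The clip is home and let go: its seat point is within 6 mm of the pin's axis along the hole and 4 mm across it, 54 to 86 mm above the bench; the straight leg is along the hole within 0.2 rad and level within 0.2 rad; the bent leg has closed again over the pin and grips it (0.012 to 0.08 rad) (y of clip_seat in the frame of fixture between -0.004 and 0.004 m and z of clip_seat in the frame of fixture between 0.054 and 0.086 m and angle between the x axis of clip_seat and the x axis of fixture, either way round below 0.2 rad and x of clip_seat in the frame of fixture between -0.006 and 0.006 m and value of joint bent_leg between 0.012 and 0.08 rad and angle between clip_seat's own z axis and vertical below 0.2 rad); the robot touches nothing.
It fails at once if the pin or its fixture is pressed or struck with more than 35 N (contact force between anything else and fixture above 35 N).
It fails at once if a bystander on the bench is moved more than 30 mm (distance of any of bush, socket, spanner, can, cup, driver, slug from where it was at the start of the episode above 0.03 m).
It also fails if it takes over 64 s, if anything falls off the work surface, if the arm or the gripper's body presses on something with over 40 N, if the wrist force passes 120 N, or if a joint passes its speed limit or range.

## Robot

A 7-joint arm with a two-finger parallel gripper is mounted at the origin on the work surface. World frame = base frame: x ahead of the robot, y to its left, z up, the work surface at z = 0. Lengths are in m, angles in rad, forces in N, time in s.
With the tool pointing down it reaches from about 0.425 to 0.925 m from the base axis. Payload 6.8 kg.
Tool frame: the origin (TCP) lies between the finger pads; the fingertips stand 17 mm ahead of it and the grasp point (between the pads) lies 2 mm behind it; z points along the fingers, x is the direction in which the jaws open and shut, and the axes are right-handed (so a half turn about z gives the same grasp; the last joint's range is limited). The gripper opens to 85 mm and grips with 20 to 120 N. Pads are 22 mm wide; open, the fingers measure 114 mm over their backs; the gripper's body (76 mm by 85 mm) begins 54 mm behind the grasp point. The pads swing forward as they close: fully open they stand 13 mm farther back than shut.
Start: joints at [-1.386, 0.477, 0.022, 1.555, -0.011, 1.109, -0.083], TCP at [0.195, 0.646, 0.248] pointing down, gripper open.
Joint ranges: [-2.96, 2.96], [-0.34, 2.1], [-1.41, 1.46], [0.24, 2.44], [-1.37, 4.51], [0.17, 1.92], [-2.96, 2.96]. Speed limits (rad/s): [2.39, 2.39, 3.14, 3.14, 3.14, 3.14, 3.14].

## Interface

Orientations are given as a unit quaternion [w, x, y, z].
In Python, from station import readout, read_camera, get_calibration, bot, models gives the robot as it stands.
- The arm moves only by the tool carry_out, never from a script. Its argument "deltas" is a list of rows, each a list of 2 entries, a list of its own where there are three numbers: the shift along the tool's x, y, z in cm, then the turn about the tool's z in degrees. A call has 1 to 10 rows; each row is the pose to reach, as a shift and turn from the pose measured when the call began, along the tool's axes at that moment; what a row does not reach only later rows make up. A row lasts 1/8 s, in which the tool goes at most 62.5 mm and 10.7 degrees, less where a joint would pass 70% of its speed; a pose out of reach is approached as far as the arm can. A call with a gripper value outside its range is refused whole. "hand" is the opening, from 0 (shut) to 1 (fully open), set as the call begins (left out, the last holds). The fingers move at their own pace and stop on an object; "newtons" is the grip in N (left out, the last holds). Time passes only in rows, so rows that repeat a pose let the fingers close. It gives the time, the measured TCP pose, the force and the opening at its end, in the units of the state.
- readout.get_obs(): the state, without advancing time (a new reading comes with each control period).
- read_camera(name): name is "scene" or "top" or "wrist"; returns the picture (420x560x3 uint8, red, green, blue); there is no depth.
- get_calibration(name): a dict with "fov_y" (degrees; the focal length in pixels is half the picture's height over the tangent of half this angle, whatever the lens; pixels are square), "cx", "cy" (the principal point, pixels), "world_from_camera" (4x4, takes a point from camera to world coordinates). Camera axes: x right, y down, z forward; pixel columns grow to the right and rows downward; lengths in m; the calibration is good to about 2 mm. A picture is of the moment at which its call begins: read the wrist's pose just before it. get_calibration takes no time and is no camera call; for the wrist camera it gives the pose at the moment of the call.
- bot.hand_in(): hands the job in, once; it reports no verdict.
Trained networks look in the newest picture that a camera, given by its name, has taken for a name from the list of things; names that differ only in an ending like _2 or _b are one class to them, and where a whole thing is asked for, a point or a joint stands for the part that bears it (a point fixed in the world has none). Each returns a list of dicts, best first, with "score" (0 to 1); they miss things now and then, are a little off and sometimes report something else, mostly with a low value. They report only what shows in the picture. A call takes as long as a camera call. They do not tell look-alikes from the thing itself.
- models.spot_in(query, camera): "centre" ([row, column] in pixels, amid what is visible of it).
The state is a dict: "t": time; "q": joint angles; "joint_vel": joint speeds; "joint_torque": joint torques, N m; "eef_pos": TCP position; "tool_rot": TCP orientation; "contact_force": force on the tool from outside, world axes, zero at the start; "torque": the same for the moment, N m; "gripper_width": opening from 0.0 (shut) to 1.0 (fully open).
Only numpy, scipy, OpenCV 4.12 (cv2) and the standard library are available. Lean on these libraries where they do the work, as an engineer would, in place of code of your own. Each camera call takes 0.05 s, during which the arm holds its last target. There are 200 camera calls.

## Working session

There is one attempt and no reset: what is moved stays moved. The work goes in short steps, Python scripts to look and compute and a tool call to move; the robot and the scene stay as the last step left them, time stands still between calls to the robot, and variables do not carry over. Pictures are saved under pics/ and viewed, about 8 in all and at most 12, crops included, and the job is handed in when it is done.

Besides the shell and the picture viewer there is one more tool, called after "Request:" by a JSON object that holds its "fn" and its "kwargs". carry_out: Moves the arm, as the interface text tells. Its arguments: {"type":"object","properties":{"deltas":{"type":"array"},"hand":{"type":"number"},"newtons":{"type":"number"}},"required":["deltas"]}

```bash
mkdir -p pics; python3 - <<'E'
from station import readout, read_camera, get_calibration, bot, models
import cv2, numpy as np
o=readout.get_obs(); print({k:np.round(v,3).tolist() for k,v in o.items()})
for c in ("scene","top"):
    im=read_camera(c); cv2.imwrite(f"pics/{c}0.png",im[:,:,::-1]); g=get_calibration(c); print(c,g["fov_y"],g["cx"],g["cy"],np.round(g["world_from_camera"],3).tolist(), {k for k in g})
    for n in ("clip_eye","fixture","block","clip_tip","clip_seat","fork_top"):
        print(n,[(np.round(d["centre"]).tolist(),round(d["score"],2)) for d in models.spot_in(n,c)][:4])
E
```

```text
{'t': 0.0, 'q': [-1.386, 0.478, 0.022, 1.556, -0.012, 1.109, -0.083], 'joint_vel': [0.001, 0.001, 0.0, -0.001, -0.0, 0.001, -0.002], 'joint_torque': [-0.0, -59.646, 1.608, -28.12, 0.012, 0.009, -0.0], 'eef_pos': [0.195, 0.646, 0.247], 'tool_rot': [0.001, 0.803, 0.596, -0.001], 'contact_force': [-0.263, 0.079, -0.05], 'torque': [0.037, -0.021, 0.062], 'gripper_width': 1.002}
scene 43.29200121279639 285.40249994745034 206.46227995477474 [[-0.862, 0.43, -0.269, 0.87], [0.507, 0.732, -0.455, 0.509], [0.001, -0.529, -0.849, 1.052], [0.0, 0.0, 0.0, 1.0]] {'cy', 'cx', 'fov_y', 'world_from_camera'}
clip_eye [([278.0, 421.0], 0.89), ([293.0, 354.0], 0.81), ([292.0, 340.0], 0.75), ([341.0, 279.0], 0.67)]
fixture [([179.0, 238.0], 0.8), ([152.0, 169.0], 0.79)]
block [([296.0, 346.0], 0.97)]
clip_tip [([338.0, 276.0], 0.91), ([271.0, 421.0], 0.88), ([292.0, 356.0], 0.59)]
clip_seat [([346.0, 275.0], 0.9), ([295.0, 350.0], 0.88), ([270.0, 418.0], 0.64)]
fork_top [([152.0, 167.0], 0.76), ([178.0, 240.0], 0.67), ([174.0, 354.0], 0.63), ([295.0, 352.0], 0.36)]
top 49.96831706325266 278.1495156967306 209.21716324992116 [[0.029, -0.996, 0.081, 0.463], [-1.0, -0.03, -0.003, -0.008], [0.005, -0.081, -0.997, 1.157], [0.0, 0.0, 0.0, 1.0]] {'cy', 'cx', 'fov_y', 'world_from_camera'}
clip_eye [([284.0, 183.0], 0.84), ([149.0, 197.0], 0.74), ([210.0, 191.0], 0.69), ([196.0, 343.0], 0.41)]
fixture [([291.0, 292.0], 0.89), ([196.0, 345.0], 0.8), ([157.0, 405.0], 0.64)]
block [([210.0, 198.0], 0.9)]
clip_tip [([278.0, 179.0], 0.73), ([152.0, 201.0], 0.69), ([218.0, 188.0], 0.65), ([229.0, 431.0], 0.33)]
clip_seat [([147.0, 194.0], 0.69), ([278.0, 175.0], 0.61), ([167.0, 128.0], 0.59), ([222.0, 188.0], 0.55)]
fork_top [([199.0, 342.0], 0.98), ([157.0, 406.0], 0.88), ([294.0, 295.0], 0.6)]
```

View pics/scene0.png

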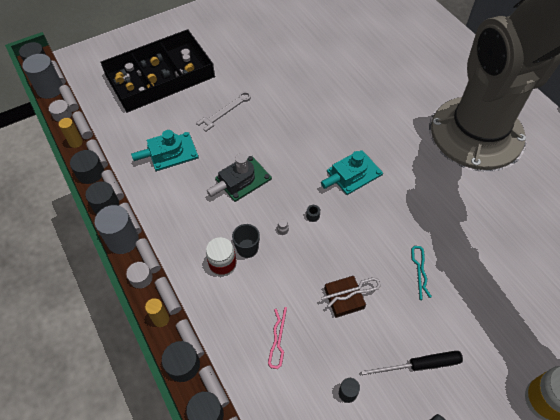

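View pics/top0.png

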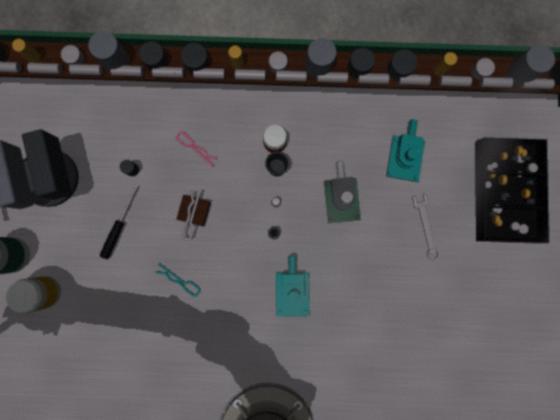

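The steel clip lies on the brown block: scene (293,350), top (212,193). Its look-alikes are the pink clip at top (149,197) and the turquoise one at top (280,180). The dark-and-green fixture is at top (197,343); the two turquoise fixtures are at top (291,292) and (157,405). I choose the steel clip and the green fixture, and check both in a close crop.

```bash
cat > h.py <<'E'
from station import readout, read_camera, get_calibration, bot, models
import cv2, numpy as np
def K(g): f=210/np.tan(np.radians(g["fov_y"]/2)); return f,g["cx"],g["cy"]
def unproj(g,rc,z):
    f,cx,cy=K(g); T=np.array(g["world_from_camera"]); d=T[:3,:3]@[(rc[1]-cx)/f,(rc[0]-cy)/f,1]; o=T[:3,3]
    return o+d*(z-o[2])/d[2]
def proj(g,p):
    f,cx,cy=K(g); T=np.array(g["world_from_camera"]); c=T[:3,:3].T@(np.array(p)-T[:3,3]); return [cy+f*c[1]/c[2],cx+f*c[0]/c[2]]
E
python3 - <<'E'
import cv2,numpy as np
s=cv2.imread("pics/scene0.png");t=cv2.imread("pics/top0.png")
f=lambda im,r,c,h,w,k:cv2.resize(im[r:r+h,c:c+w],None,fx=k,fy=k,interpolation=cv2.INTER_CUBIC)
a=np.hstack([f(s,268,310,50,80,5),f(t,180,160,50,80,5)*1])
b=np.hstack([f(s,150,200,50,80,5),f(t,155,310,70,80,5)[:250]])
b=np.hstack([f(s,150,200,60,80,5),f(t,160,310,60,80,5)])
o=np.vstack([a,b]); cv2.imwrite("pics/crop1.png",np.clip(o*1.3,0,255).astype(np.uint8))
E
```

```text
(no output)
```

View pics/crop1.png

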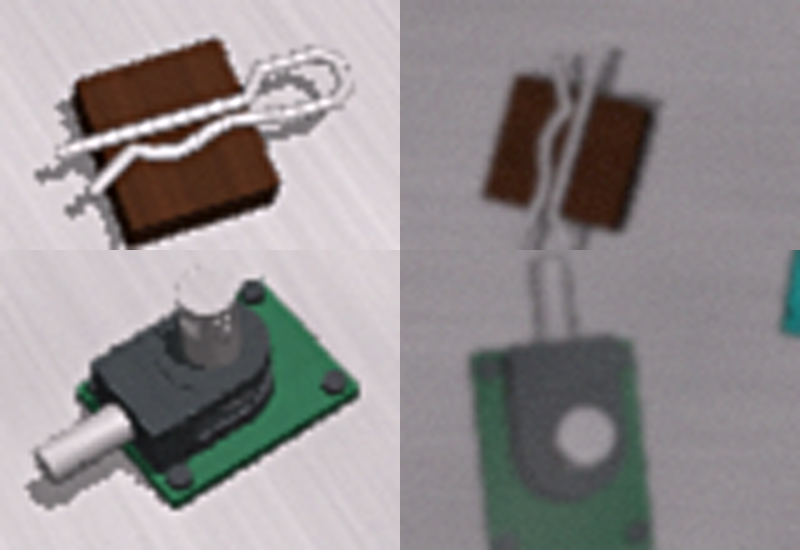

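```bash
python3 - <<'E'
from h import *
S=get_calibration("scene");T=get_calibration("top")
u=lambda n,g,c,r,z:print(n,np.round(unproj(g,(r,c),z),4))
for dz in (.072,.08,.088,.096): u("pin top T",T,347.4,197,dz);u("pin top S",S,241.5,157.5,dz)
u("tip S",S,323,298,.028);u("eyeend S",S,380.5,283.5,.028);u("tip T",T,202,191,.028)
u("leg T",T,195,218,.028); u("leg S",S,359,288.5,.028)
u("eyefar S",S,380.5,284,.028)
# rod/plate
u("rod end T",T,340,163,.03); u("rod root T",T,341.5,177,.03)
u("plateTL",T,324.5,181,.01);u("plateTR",T,357,178,.01);u("plateBL",T,328,221,.01);u("plateBR",T,360.5,218,.01)
E
```

```text
pin top T [ 0.5855 -0.1785  0.072 ]
pin top S [ 0.5792 -0.1828  0.072 ]
pin top T [ 0.5846 -0.1773  0.08  ]
pin top S [ 0.5816 -0.1771  0.08  ]
pin top T [ 0.5837 -0.176   0.088 ]
pin top S [ 0.5839 -0.1715  0.088 ]
pin top T [ 0.5828 -0.1747  0.096 ]
pin top S [ 0.5863 -0.1658  0.096 ]
tip S [0.5912 0.1908 0.028 ]
eyeend S [0.4702 0.2246 0.028 ]
tip T [0.5946 0.1813 0.028 ]
leg T [0.526  0.1959 0.028 ]
leg S [0.5153 0.2111 0.028 ]
eyefar S [0.4708 0.2255 0.028 ]
rod end T [ 0.6762 -0.1649  0.03  ]
rod root T [ 0.6406 -0.1693  0.03  ]
plateTL [ 0.632  -0.1287  0.01  ]
plateTR [ 0.6423 -0.2121  0.01  ]
plateBL [ 0.5295 -0.1398  0.01  ]
plateBR [ 0.5396 -0.2226  0.01  ]
```

Request:
{"fn": "carry_out", "kwargs": {"deltas": [[[-32.7, 40.6, 3], 0], [[-32.7, 40.6, 3], 0], [[-32.7, 40.6, 3], 0], [[-32.7, 40.6, 3], 0], [[-32.7, 40.6, 3], 0], [[-32.7, 40.6, 3], 0], [[-32.7, 40.6, 3], 0], [[-32.7, 40.6, 3], 0], [[-32.7, 40.6, 3], 0], [[-32.7, 40.6, 3], 0]]}}

```text
t: 1.95
eef_pos: [0.4901, 0.2141, 0.2184]
tool_rot: [0.0, 0.804, 0.595, 0.0]
contact_force: [0.3, 0.0, -0.4]
gripper_width: 1.003
```

```bash
python3 - <<'E'
from h import *
o=readout.get_obs(); print(o["t"],np.round(o["eef_pos"],4),np.round(o["tool_rot"],3))
g=get_calibration("wrist"); im=read_camera("wrist"); cv2.imwrite("pics/w1.png",im[:,:,::-1]); print(g["fov_y"],np.round(g["world_from_camera"],3).tolist())
import json; json.dump({k:(np.array(v).tolist()) for k,v in g.items()},open("w1.json","w"))
E
```

```text
1.95 [0.4901 0.2141 0.2184] [0.    0.804 0.595 0.   ]
71.78443144931592 [[0.294, 0.905, 0.308, 0.412], [0.956, -0.278, -0.094, 0.24], [0.0, 0.322, -0.947, 0.345], [0.0, 0.0, 0.0, 1.0]]
```

View pics/w1.png

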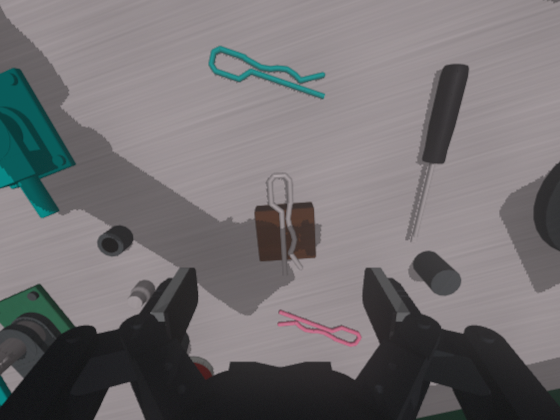

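```bash
python3 - <<'E'
from h import *
import json
g=json.load(open("w1.json"))
for n,c,r in (("eyeL",270,192),("eyeR",292,192),("back",280,174),("leg1",282.5,220),("tip",285.5,272.5)):
    print(n,np.round(unproj(g,(r,c),.028),4))
im=cv2.imread("pics/w1.png"); cv2.imwrite("pics/w1c.png",cv2.resize(im[160:290,230:340],None,fx=5,fy=5,interpolation=cv2.INTER_CUBIC)[:600])
E
```

```text
eyeL [0.4899 0.2043 0.028 ]
eyeR [0.4972 0.2281 0.028 ]
back [0.4736 0.2212 0.028 ]
leg1 [0.5263 0.208  0.028 ]
tip [0.5941 0.1913 0.028 ]
```

View pics/w1c.png

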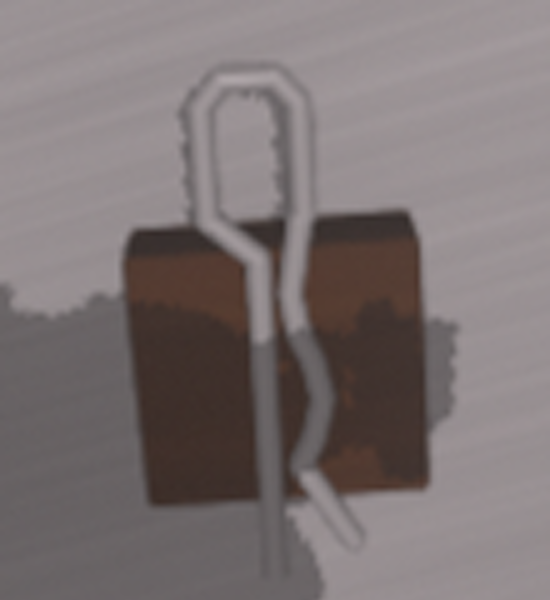

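Steel clip confirmed in the wrist view: eye at about (280,190), tip at (285,275), bent leg on the right (+y). Descending to grip it.

Request:
{"fn": "carry_out", "kwargs": {"deltas": [[[0.3, 0.4, 6], -3], [[0.3, 0.4, 12], -3], [[0.3, 0.4, 16], -3], [[0.3, 0.4, 18], -3], [[0.3, 0.4, 19.1], -3], [[0.3, 0.4, 19.1], -3], [[0.3, 0.4, 19.1], -3]]}}

```text
t: 2.88
eef_pos: [0.4944, 0.2186, 0.0283]
tool_rot: [-0.0, 0.787, 0.617, 0.001]
contact_force: [-0.2, 0.3, -0.1]
gripper_width: 1.001
```

Request:
{"fn": "carry_out", "kwargs": {"deltas": [[[0, 0, 0], 0], [[0, 0, 0], 0], [[0, 0, 0], 0], [[0, 0, 0], 0], [[0, 0, 0], 0], [[0, 0, 0], 0], [[0, 0, 0], 0], [[0, 0, 0], 0]], "hand": 0, "newtons": 90}}

```text
t: 3.88
eef_pos: [0.4945, 0.2187, 0.0286]
tool_rot: [-0.0, 0.787, 0.617, 0.001]
contact_force: [-1.5, -0.1, 6.5]
gripper_width: 0.293
```

Request:
{"fn": "carry_out", "kwargs": {"deltas": [[[0, 0, -3], 0], [[0, 0, -8], 0], [[0, 0, -14], 0], [[0, 0, -14], 0], [[0, 0, -14], 0]]}}

```text
t: 4.5
eef_pos: [0.4937, 0.2183, 0.168]
tool_rot: [-0.0, 0.787, 0.617, 0.001]
contact_force: [0.4, -0.4, -0.6]
gripper_width: 0.298
```

```bash
python3 - <<'E'
from h import *
o=readout.get_obs(); print({k:np.round(v,4).tolist() for k,v in o.items() if k in("eef_pos","tool_rot","contact_force","torque","gripper_width")})
im=read_camera("wrist"); im2=read_camera("scene")
p=proj(get_calibration("scene"),o["eef_pos"]); r,c=int(p[0]),int(p[1]); r=max(r,60)
a=cv2.resize(im[150:420,130:430],(560,504)); b=cv2.resize(im2[r-60:r+66,c-30-30:c+30],(240*1,252)); 
b=np.vstack([b,np.zeros((252,240,3),np.uint8)]); cv2.imwrite("pics/g1.png",np.hstack([a,b])[:,:,::-1])
E
```

```text
{'eef_pos': [0.4937, 0.2183, 0.168], 'tool_rot': [-0.0003, 0.787, 0.617, 0.0008], 'contact_force': [0.4255, -0.3802, -0.6217], 'torque': [-0.0119, 0.0668, 0.0006], 'gripper_width': 0.298}
```

View pics/g1.png

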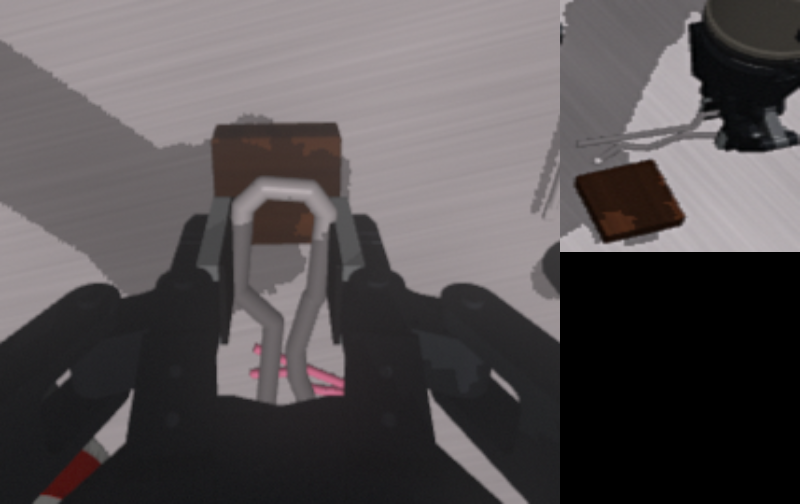

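Clip held level and square in the jaws. Moving over the fixture to look at the pin from close by.

Request:
{"fn": "carry_out", "kwargs": {"deltas": [[[-34.9, 21.3, -3.2], -10], [[-34.9, 21.3, -3.2], -20], [[-34.9, 21.3, -3.2], -20], [[-34.9, 21.3, -3.2], -20], [[-34.9, 21.3, -3.2], -20], [[-34.9, 21.3, -3.2], -20], [[-34.9, 21.3, -3.2], -20], [[-34.9, 21.3, -3.2], -20], [[-34.9, 21.3, -3.2], -20]]}}

```text
t: 5.72
eef_pos: [0.6159, -0.1707, 0.1969]
tool_rot: [-0.002, 0.668, 0.744, -0.001]
contact_force: [0.3, 1.8, -1.1]
gripper_width: 0.3
```

```bash
python3 - <<'E'
from h import *
import json
o=readout.get_obs(); print({k:np.round(v,4).tolist() for k,v in o.items() if k in("t","eef_pos","tool_rot","contact_force","gripper_width")})
g=get_calibration("wrist"); im=read_camera("wrist"); cv2.imwrite("pics/w2f.png",im[:,:,::-1])
json.dump({k:(np.array(v).tolist()) for k,v in g.items()},open("w2.json","w"))
print(proj(g,[.583,-.176,.082]))
cv2.imwrite("pics/w2.png",cv2.resize(im[60:330,150:410],None,fx=2.2,fy=2.2,interpolation=cv2.INTER_CUBIC)[:,:,::-1])
E
```

```text
{'t': 5.725, 'eef_pos': [0.6159, -0.1707, 0.1969], 'tool_rot': [-0.002, 0.6677, 0.7445, -0.001], 'contact_force': [0.2763, 1.8, -1.0546], 'gripper_width': 0.2995}
[np.float64(173.85001988075243), np.float64(275.86347623895307)]
```

View pics/w2.png

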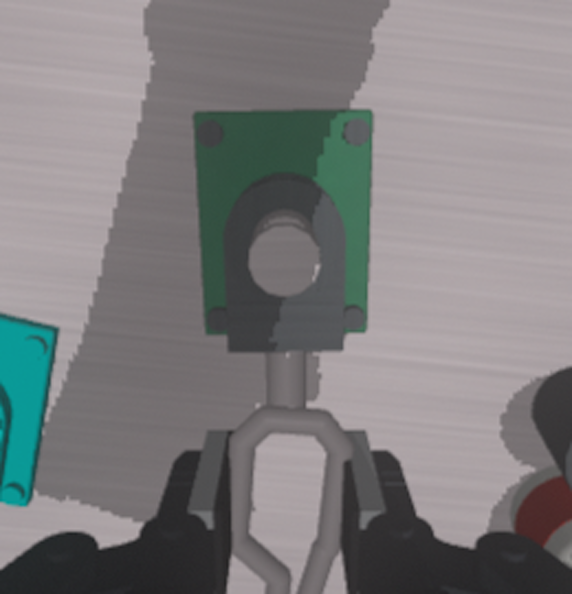

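```bash
python3 - <<'E'
from h import *
import json
g=json.load(open("w2.json")); U=lambda c,r,z:unproj(g,(60+r/2.2,150+c/2.2),z)
for z in(.076,.08,.084): print(z,np.round(U(284,259,z),4), "diam", np.linalg.norm(U(249,258,z)-U(319.5,258,z)))
P=[U(*p,.01) for p in((194,113),(372,110),(205,333),(367,332))]
print(np.round(P,4))
fm=lambda a,b:np.degrees(np.arctan2((b-a)[1],(b-a)[0]))
print("side yaw",fm(P[0],P[2]),fm(P[1],P[3]),"cross",fm(P[1],P[0])-0, fm(P[3],P[2]))
F=[U(*p,.044) for p in((225,240),(228,350),(345,240),(343,350))]; print("fork",fm(F[0],F[1]),fm(F[2],F[3]),fm(F[1],F[3]))
q=readout.get_obs()["tool_rot"];print("tool y yaw",np.degrees(2*np.arctan2(q[2],q[1]))-90)
T=get_calibration("top"); print("top pin",[np.round(unproj(T,(197,347.4),z),4) for z in(.08,.084)])
E
```

```text
0.076 [ 0.5873 -0.1728  0.076 ] diam 0.027765915854345517
0.08 [ 0.5864 -0.1729  0.08  ] diam 0.027317493314882087
0.084 [ 0.5856 -0.173   0.084 ] diam 0.026869070775418672
[[ 0.5372 -0.2202  0.01  ]
 [ 0.527  -0.1382  0.01  ]
 [ 0.6443 -0.2079  0.01  ]
 [ 0.6348 -0.1245  0.01  ]]
side yaw 6.563954456247743 7.247569595294159 cross -82.93650424235221 -83.51735760499545
fork 5.97300196794378 6.807937454717834 96.10586660337276
tool y yaw 6.297796360304474
top pin [array([ 0.5846, -0.1773,  0.08  ]), array([ 0.5841, -0.1766,  0.084 ])]
```

Request:
{"fn": "carry_out", "kwargs": {"deltas": [[[0.1, -4.5, 0], 0], [[0.1, -9, 0], 0], [[0.1, -9, 4], 0], [[0.1, -9, 9.2], 0], [[0.1, -9, 9.2], 0], [[0.1, -9, 9.2], 0], [[0.1, -9, 9.2], 0]]}}

```text
t: 6.65
eef_pos: [0.5277, -0.1788, 0.1076]
tool_rot: [-0.0, 0.667, 0.745, 0.0]
contact_force: [-0.6, 0.2, -0.1]
gripper_width: 0.296
```

```bash
python3 - <<'E'
from h import *
import json
o=readout.get_obs(); print({k:np.round(v,4).tolist() for k,v in o.items() if k in("t","eef_pos","tool_rot","contact_force","torque","gripper_width")})
g=json.load(open("w2.json")); d=np.array([.994,.11,0])
p=np.array([.6159,-.1707,.1965])
for s in(-.009,0,.005): print("expected eye axis px (crop)", [(x-a)*2.2 for x,a in zip(proj(g,p+s*d),(60,150))])
im=read_camera("scene"); cv2.imwrite("pics/s2.png",cv2.resize(im[110:220,180:310],None,fx=5,fy=5,interpolation=cv2.INTER_CUBIC)[:,:,::-1])
E
```

```text
{'t': 6.65, 'eef_pos': [0.5277, -0.1788, 0.1076], 'tool_rot': [-0.0004, 0.667, 0.7451, 0.0002], 'contact_force': [-0.6131, 0.1523, -0.0526], 'torque': [0.0526, 0.0369, 0.0039], 'gripper_width': 0.2957}
expected eye axis px (crop) [np.float64(457.30345858271784), np.float64(279.46925125461064)]
expected eye axis px (crop) [np.float64(492.06365491445405), np.float64(279.7029052651774)]
expected eye axis px (crop) [np.float64(510.7941891109428), np.float64(279.8288097449248)]
```

View pics/s2.png

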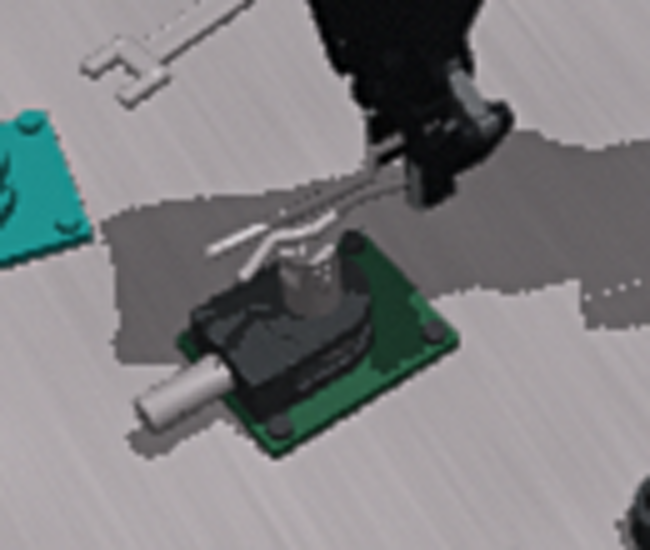

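Request:
{"fn": "carry_out", "kwargs": {"deltas": [[[-0.3, 0, 0.7], 0], [[-0.3, 0, 1.4], 0], [[-0.3, 0, 1.4], 0], [[-0.3, 0, 1.4], 0]]}}

```text
t: 7.2
eef_pos: [0.5277, -0.1818, 0.0932]
tool_rot: [-0.001, 0.667, 0.745, 0.0]
contact_force: [0.6, -0.7, -0.6]
gripper_width: 0.292
```

Request:
{"fn": "carry_out", "kwargs": {"deltas": [[[0, 0, 0.2], 0], [[0, 0, 0.4], 0], [[0, 0, 0.4], 0]]}}

```text
t: 7.58
eef_pos: [0.5278, -0.1818, 0.0893]
tool_rot: [-0.001, 0.667, 0.745, 0.0]
contact_force: [0.0, 0.0, 1.6]
gripper_width: 0.297
```

Request:
{"fn": "carry_out", "kwargs": {"deltas": [[[0, 0, 0.2], 0], [[0, 0, 0.2], 0], [[0, 0, 0.2], 0]]}}

```text
t: 7.95
eef_pos: [0.5279, -0.182, 0.0877]
tool_rot: [-0.0, 0.667, 0.745, 0.0]
contact_force: [-2.1, -0.1, 5.7]
gripper_width: 0.293
```

Request:
{"fn": "carry_out", "kwargs": {"deltas": [[[0, 0, 0.15], 0], [[0, 0, 0.15], 0], [[0, 0, 0.15], 0]]}}

```text
t: 8.32
eef_pos: [0.5279, -0.182, 0.0868]
tool_rot: [-0.0, 0.667, 0.745, 0.0]
contact_force: [-2.8, 0.9, 6.8]
gripper_width: 0.292
```

Request:
{"fn": "carry_out", "kwargs": {"deltas": [[[0, 0, -0.35], 0], [[0, 0, -0.35], 0], [[0, 0, -0.35], 0], [[0, 0, -0.35], 0]]}}

```text
t: 8.82
eef_pos: [0.5279, -0.182, 0.0901]
tool_rot: [-0.0, 0.667, 0.745, 0.0]
contact_force: [0.5, 0.2, 0.0]
gripper_width: 0.299
```

Request:
{"fn": "carry_out", "kwargs": {"deltas": [[[0, 0, 0.1], 0], [[0, 0, 0.1], 0], [[0, 0, 0.1], 0], [[0, 0, 0.1], 0]]}}

```text
t: 9.32
eef_pos: [0.5279, -0.182, 0.0891]
tool_rot: [-0.0, 0.667, 0.745, 0.0]
contact_force: [-0.4, 0.6, 2.3]
gripper_width: 0.29
```

Request:
{"fn": "carry_out", "kwargs": {"deltas": [[[0, 0, 0.1], 0], [[0, 0, 0.1], 0], [[0, 0, 0.1], 0], [[0, 0, 0.1], 0]]}}

```text
t: 9.82
eef_pos: [0.5279, -0.1821, 0.0883]
tool_rot: [-0.0, 0.667, 0.745, 0.0]
contact_force: [-2.1, 0.6, 4.6]
gripper_width: 0.293
```

Request:
{"fn": "carry_out", "kwargs": {"deltas": [[[0, 0, 0.1], 0], [[0, 0, 0.1], 0], [[0, 0, 0.1], 0], [[0, 0, 0.1], 0]]}}

```text
t: 10.32
eef_pos: [0.5279, -0.1822, 0.0874]
tool_rot: [-0.0, 0.667, 0.745, 0.0]
contact_force: [-3.4, 0.1, 6.9]
gripper_width: 0.292
```

Request:
{"fn": "carry_out", "kwargs": {"deltas": [[[0, 0, -1], 0], [[0, -4, -1], 0], [[0, -7.5, -1], 0], [[0, -7.5, -1], 0], [[0, -7.5, 1.47], 0], [[0, -7.5, 1.47], 0], [[0, -7.5, 1.47], 0], [[0, -7.5, 1.47], 0]]}}

```text
t: 11.32
eef_pos: [0.4541, -0.1904, 0.0733]
tool_rot: [0.0, 0.667, 0.745, 0.001]
contact_force: [-1.0, 0.4, -0.4]
gripper_width: 0.299
```

```bash
python3 - <<'E'
from h import *
o=readout.get_obs(); print({k:np.round(v,4).tolist() for k,v in o.items() if k in("t","eef_pos","tool_rot","contact_force","torque","gripper_width")})
S=np.mean([read_camera("scene").astype(float) for _ in range(4)],0); T=np.mean([read_camera("top").astype(float) for _ in range(4)],0)
a=cv2.resize(S[135:205,210:290],(400,350),interpolation=cv2.INTER_CUBIC); b=cv2.resize(T[180:250,305:385],(400,350),interpolation=cv2.INTER_CUBIC)
cv2.imwrite("pics/pre.png",np.clip(np.hstack([a,b*1.6]),0,255).astype(np.uint8)[:,:,::-1])
E
```

```text
{'t': 11.325, 'eef_pos': [0.4541, -0.1904, 0.0733], 'tool_rot': [0.0002, 0.6672, 0.7449, 0.0006], 'contact_force': [-1.0137, 0.3997, -0.4091], 'torque': [-0.0459, 0.0767, 0.0178], 'gripper_width': 0.2985}
```

View pics/pre.png

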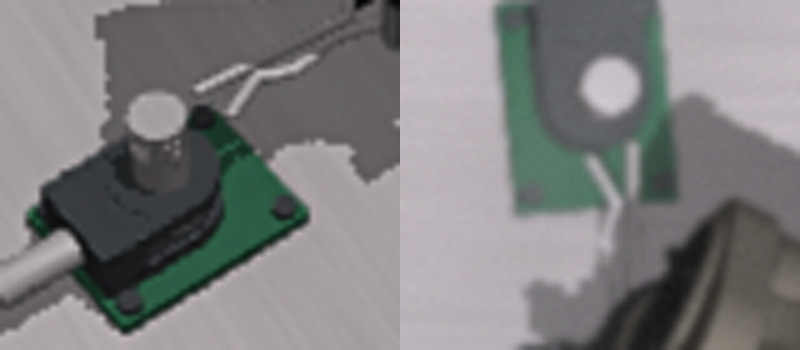

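```bash
python3 - <<'E'
from h import *
S=get_calibration("scene");T=get_calibration("top")
us=lambda c,r,z:np.round(unproj(S,(135+r/5-.4,210+c/5-.4),z),4)
ut=lambda c,r,z:np.round(unproj(T,(180+r/5-.4,305+(c-400)/5-.4),z),4)
d=np.array([.9935,.114]);n=np.array([-.114,.9935])
for nm,u,tip,p2,pin in(("S",us,(195,91),(248,69),(157,116)),("T",ut,(632,148),(632,195),(610,86))):
    t,b=u(*tip,.0727),u(*p2,.0727); p=u(*pin,.0863); e=(t-p)[:2]
    print(nm,"tip",t,"p2",b,"pin",p,"long",e@d,"lat tip",e@n,"lat p2",(b-p)[:2]@n)
E
```

```text
S tip [ 0.5587 -0.186   0.0727] p2 [ 0.5312 -0.1849  0.0727] pin [ 0.5848 -0.1725  0.0863] long -0.027469350000000014 lat tip -0.010436850000000011 lat p2 -0.006209000000000024
T tip [ 0.556  -0.1876  0.0727] p2 [ 0.5333 -0.188   0.0727] pin [ 0.5843 -0.1743  0.0863] long -0.029632249999999992 lat tip -0.00998734999999998 lat p2 -0.007796949999999985
```

```bash
python3 - <<'E'
from h import *
import json
from scipy.spatial.transform import Rotation as R
g=json.load(open("w1.json"))
def M(p,q): T=np.eye(4);T[:3,:3]=R.from_quat([q[1],q[2],q[3],q[0]]).as_matrix();T[:3,3]=p;return T
C=np.linalg.inv(M([.4901,.2141,.2184],[0,.804,.595,0]))@np.array(g["world_from_camera"])
g["world_from_camera"]=C
for n,x,y in(("back",284,180),("L1",242,225),("L2",240,285),("R1",329,225),("R2",320,285),("leg1",275,325),("leg2",267,400)):
    r,c=150+y/504*270-.25,130+x/560*300-.25
    print(n,np.round(1000*unproj(g,(r,c),.0004),1)[:2])
E
```

```text
back [  2.7 -21.4]
L1 [-8.5 -8.3]
L2 [-9.5 10.6]
R1 [14.6 -8.2]
R2 [12.7 10.6]
leg1 [ 0.1 24.1]
leg2 [-2.4 51.6]
```

The clip sits yawed by about -4.5° in the grip: the wrist geometry and both fixed cameras agree, with the tip 9 to 10 mm to the side of the pin. I'll turn the hand by that much and look again.

Request:
{"fn": "carry_out", "kwargs": {"deltas": [[[0.05, 0, 0.05], -4.8], [[0.05, 0, 0.05], -4.8], [[0.05, 0, 0.05], -4.8], [[0.05, 0, 0.05], -4.8]]}}

```text
t: 12.22
eef_pos: [0.4534, -0.1899, 0.0723]
tool_rot: [-0.0, 0.636, 0.772, 0.0]
contact_force: [0.1, 0.4, -1.1]
gripper_width: 0.296
```

```bash
python3 - <<'E'
from h import *
o=readout.get_obs(); print({k:np.round(v,4).tolist() for k,v in o.items() if k in("t","eef_pos","tool_rot","contact_force","torque","gripper_width")})
S=np.mean([read_camera("scene").astype(float) for _ in range(4)],0); T=np.mean([read_camera("top").astype(float) for _ in range(4)],0)
a=cv2.resize(S[140:190,220:270],(400,400),interpolation=cv2.INTER_CUBIC); b=cv2.resize(T[180:230,320:370],(400,400),interpolation=cv2.INTER_CUBIC)
cv2.imwrite("pics/pre2.png",np.clip(np.hstack([a,b*1.6]),0,255).astype(np.uint8)[:,:,::-1])
E
```

```text
{'t': 12.225, 'eef_pos': [0.4534, -0.1899, 0.0723], 'tool_rot': [-0.0002, 0.6359, 0.7718, 0.0004], 'contact_force': [0.0916, 0.4303, -1.0843], 'torque': [-0.024, -0.0345, 0.0123], 'gripper_width': 0.2962}
```

View pics/pre2.png

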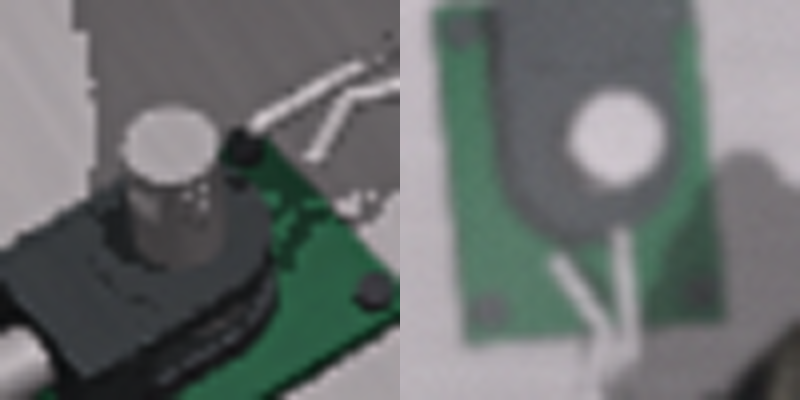

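```bash
python3 - <<'E'
from h import *
S=get_calibration("scene");T=get_calibration("top")
us=lambda c,r,z:unproj(S,(140+r/8-.44,220+c/8-.44),z)
ut=lambda c,r,z:unproj(T,(180+r/8-.44,320+(c-400)/8-.44),z)
d=np.array([.9935,.114]);n=np.array([-.114,.9935])
for nm,u,tip,p2,pin in(("S",us,(256,124),(358,66),(170,143)),("T",ut,(622,229),(629,320),(617,138))):
  for zt in (.080,.0863):
    t,b=u(*tip,.0719),u(*p2,.0719); p=u(*pin,zt); e=(t-p)[:2]
    print(nm,zt,"tip",t.round(4),"pin",p.round(4),"long",(e@d).round(4),"lat tip",(e@n).round(4),"lat p2",((b-p)[:2]@n).round(4))
  # pin contour height check: vertical axis of tip
E
```

```text
S 0.08 tip [ 0.5557 -0.1773  0.0719] pin [ 0.5828 -0.1781  0.08  ] long -0.0269 lat tip 0.0039 lat p2 0.0044
S 0.0863 tip [ 0.5557 -0.1773  0.0719] pin [ 0.5847 -0.1737  0.0863] long -0.0293 lat tip -0.0003 lat p2 0.0002
T 0.08 tip [ 0.5583 -0.1788  0.0719] pin [ 0.585  -0.1755  0.08  ] long -0.0269 lat tip -0.0002 lat p2 0.0004
T 0.0863 tip [ 0.5583 -0.1788  0.0719] pin [ 0.5843 -0.1745  0.0863] long -0.0263 lat tip -0.0012 lat p2 -0.0007
```

Request:
{"fn": "carry_out", "kwargs": {"deltas": [[[-0.05, 0.6, 0], 0], [[-0.05, 1.1, 0], 0], [[-0.05, 1.1, 0], 0]]}}

```text
t: 13.0
eef_pos: [0.465, -0.188, 0.0723]
tool_rot: [-0.0, 0.635, 0.772, 0.001]
contact_force: [0.1, 0.6, -1.8]
gripper_width: 0.294
```

Request:
{"fn": "carry_out", "kwargs": {"deltas": [[[-0.02, 0.2, 0], 0], [[-0.04, 0.4, 0], 0], [[-0.04, 0.4, 0], 0]]}}

```text
t: 13.38
eef_pos: [0.4692, -0.1876, 0.0723]
tool_rot: [0.0, 0.635, 0.772, 0.001]
contact_force: [-0.4, -0.5, -0.9]
gripper_width: 0.295
```

Request:
{"fn": "carry_out", "kwargs": {"deltas": [[[-0.02, 0.2, 0], 0], [[-0.04, 0.5, 0], 0], [[-0.04, 0.5, 0], 0]]}}

```text
t: 13.75
eef_pos: [0.4745, -0.187, 0.0724]
tool_rot: [0.0, 0.635, 0.772, 0.001]
contact_force: [0.1, 0.8, -1.0]
gripper_width: 0.295
```

Request:
{"fn": "carry_out", "kwargs": {"deltas": [[[-0.02, 0.2, 0], 0], [[-0.04, 0.5, 0], 0], [[-0.04, 0.5, 0], 0]]}}

```text
t: 14.12
eef_pos: [0.4799, -0.1863, 0.0724]
tool_rot: [0.0, 0.635, 0.772, 0.001]
contact_force: [-0.6, 0.1, 0.2]
gripper_width: 0.293
```

Request:
{"fn": "carry_out", "kwargs": {"deltas": [[[-0.02, 0.2, 0], 0], [[-0.04, 0.5, 0], 0], [[-0.04, 0.5, 0], 0]]}}

```text
t: 14.5
eef_pos: [0.4852, -0.1857, 0.0724]
tool_rot: [0.0, 0.635, 0.773, 0.001]
contact_force: [-0.0, -0.2, -0.8]
gripper_width: 0.295
```

Request:
{"fn": "carry_out", "kwargs": {"deltas": [[[-0.04, 0.4, 0], 0], [[-0.06, 0.8, 0], 0], [[-0.06, 0.8, 0], 0]]}}

```text
t: 14.88
eef_pos: [0.4934, -0.1842, 0.0723]
tool_rot: [0.0, 0.635, 0.773, 0.001]
contact_force: [-0.2, 1.9, -0.6]
gripper_width: 0.293
```

Request:
{"fn": "carry_out", "kwargs": {"deltas": [[[-0.04, 0.3, 0], 0], [[-0.04, 0.5, 0], 0], [[-0.04, 0.5, 0], 0]]}}

```text
t: 15.25
eef_pos: [0.496, -0.1838, 0.0716]
tool_rot: [-0.002, 0.635, 0.773, -0.0]
contact_force: [-5.5, 0.0, 0.2]
gripper_width: 0.297
```

Request:
{"fn": "carry_out", "kwargs": {"deltas": [[[-0.04, 0.3, 0], 0], [[-0.04, 0.5, 0], 0], [[-0.04, 0.5, 0], 0]]}}

```text
t: 15.62
eef_pos: [0.4973, -0.1835, 0.0706]
tool_rot: [-0.005, 0.635, 0.772, -0.002]
contact_force: [-9.5, -1.2, 1.8]
gripper_width: 0.296
```

Request:
{"fn": "carry_out", "kwargs": {"deltas": [[[-0.04, 0.5, -0.2], 0], [[-0.08, 0.9, -0.2], 0], [[-0.08, 0.9, -0.2], 0]]}}

```text
t: 16.0
eef_pos: [0.5018, -0.1828, 0.0711]
tool_rot: [-0.008, 0.636, 0.772, -0.004]
contact_force: [-10.4, -0.6, 1.3]
gripper_width: 0.295
```

Request:
{"fn": "carry_out", "kwargs": {"deltas": [[[-0.04, 0.5, -0.2], 0], [[-0.08, 1.0, -0.2], 0], [[-0.08, 1.0, -0.2], 0]]}}

```text
t: 16.38
eef_pos: [0.5073, -0.1821, 0.0717]
tool_rot: [-0.012, 0.636, 0.771, -0.007]
contact_force: [-8.5, 0.9, 1.5]
gripper_width: 0.293
```

Request:
{"fn": "carry_out", "kwargs": {"deltas": [[[-0.04, 0.5, -0.1], 0], [[-0.08, 1.0, -0.15], 0], [[-0.1, 1.2, -0.15], 0], [[-0.1, 1.2, -0.15], 0]]}}

```text
t: 16.88
eef_pos: [0.5182, -0.1809, 0.0725]
tool_rot: [-0.013, 0.637, 0.771, -0.007]
contact_force: [-4.4, 0.0, 0.7]
gripper_width: 0.294
```

Request:
{"fn": "carry_out", "kwargs": {"deltas": [[[-0.04, 0.5, -0.1], 0], [[-0.06, 0.9, -0.1], 0], [[-0.08, 0.9, -0.1], 0], [[-0.08, 0.9, -0.1], 0]]}}

```text
t: 17.38
eef_pos: [0.5266, -0.1799, 0.0731]
tool_rot: [-0.013, 0.637, 0.771, -0.008]
contact_force: [-5.3, -0.1, 0.9]
gripper_width: 0.294
```

Request:
{"fn": "carry_out", "kwargs": {"deltas": [[[-0.03, 0.4, 0], 0], [[-0.04, 0.6, 0], 0], [[-0.04, 0.6, 0], 0], [[-0.04, 0.6, 0], 0]]}}

```text
t: 17.88
eef_pos: [0.5287, -0.1796, 0.0721]
tool_rot: [-0.016, 0.637, 0.771, -0.01]
contact_force: [-12.0, -0.9, 3.9]
gripper_width: 0.292
```

```bash
python3 - <<'E'
from h import *
o=readout.get_obs(); print({k:np.round(v,4).tolist() for k,v in o.items() if k in("t","eef_pos","tool_rot","contact_force","torque","gripper_width")})
S=np.mean([read_camera("scene").astype(float) for _ in range(4)],0); T=np.mean([read_camera("top").astype(float) for _ in range(4)],0)
a=cv2.resize(S[135:185,215:265],(400,400),interpolation=cv2.INTER_CUBIC); b=cv2.resize(T[170:220,320:370],(400,400),interpolation=cv2.INTER_CUBIC)
cv2.imwrite("pics/home.png",np.clip(np.hstack([a,b*1.6]),0,255).astype(np.uint8)[:,:,::-1])
E
```

```text
{'t': 17.875, 'eef_pos': [0.5287, -0.1796, 0.0721], 'tool_rot': [-0.0165, 0.6371, 0.7705, -0.0097], 'contact_force': [-12.0305, -0.8685, 3.9235], 'torque': [-0.0004, 2.3218, 0.1444], 'gripper_width': 0.2922}
```

View pics/home.png

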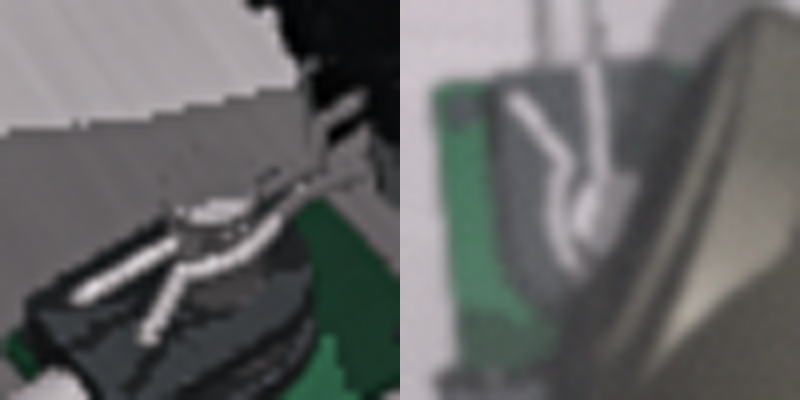

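Request:
{"fn": "carry_out", "kwargs": {"deltas": [[[0, -0.1, 0], 0], [[0, -0.1, 0], 0], [[0, -0.1, 0], 0], [[0, -0.1, 0], 0]]}}

```text
t: 18.77
eef_pos: [0.5285, -0.1797, 0.0724]
tool_rot: [-0.016, 0.637, 0.771, -0.009]
contact_force: [-1.7, 1.1, 1.8]
gripper_width: 0.293
```

```bash
python3 - <<'E'
from h import *
S=get_calibration("scene");T=get_calibration("top")
s=unproj(S,(135+298/8-.44,215+75/8-.44),.072); t=unproj(T,(170+62/8-.44,320+(588-400)/8-.44),.072)
d=np.array([.9935,.114]);n=np.array([-.114,.9935])
for x,p in((s,[.5847,-.1737]),(t,[.5843,-.1745])): e=x[:2]-p; print(x.round(4),"long",(e@d).round(4),"lat",(e@n).round(4))
E
```

```text
[ 0.6327 -0.167   0.072 ] long 0.0485 lat 0.0011
[ 0.6333 -0.1671  0.072 ] long 0.0495 lat 0.0017
```

Request:
{"fn": "carry_out", "kwargs": {"deltas": [[[0, 0, 0], 0], [[0, 0, 0], 0], [[0, 0, 0], 0], [[0, 0, 0], 0], [[0, 0, 0], 0], [[0, 0, 0], 0]], "hand": 0.8}}

```text
t: 19.52
eef_pos: [0.5285, -0.1797, 0.0724]
tool_rot: [-0.016, 0.637, 0.771, -0.009]
contact_force: [0.5, -0.2, 0.2]
gripper_width: 0.803
```

Request:
{"fn": "carry_out", "kwargs": {"deltas": [[[0, 0, -2], 0], [[0, 0, -5], 0], [[0, -4, -10], 0], [[0, -8, -15], 0], [[0, -8, -15], 0], [[0, -8, -15], 0]]}}

```text
t: 20.27
eef_pos: [0.4557, -0.1954, 0.225]
tool_rot: [-0.016, 0.637, 0.771, -0.009]
contact_force: [0.1, -0.1, -1.4]
gripper_width: 0.799
```

```bash
python3 - <<'E'
from h import *
o=readout.get_obs(); print({k:np.round(v,4).tolist() for k,v in o.items() if k in("t","eef_pos","contact_force","gripper_width")})
S=np.mean([read_camera("scene").astype(float) for _ in range(4)],0); T=np.mean([read_camera("top").astype(float) for _ in range(4)],0)
a=cv2.resize(S[130:190,220:280],(400,400),interpolation=cv2.INTER_CUBIC); b=cv2.resize(T[170:230,315:375],(400,400),interpolation=cv2.INTER_CUBIC)
cv2.imwrite("pics/end.png",np.clip(np.hstack([a,b*1.6]),0,255).astype(np.uint8)[:,:,::-1])
E
```

```text
{'t': 20.275, 'eef_pos': [0.4557, -0.1954, 0.225], 'contact_force': [0.11, -0.132, -1.3989], 'gripper_width': 0.7987}
```

View pics/end.png

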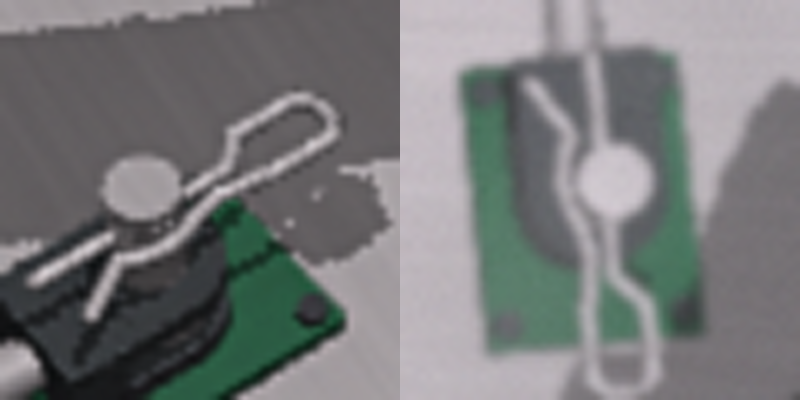

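```bash
python3 - <<'E'
from h import *
S=get_calibration("scene");T=get_calibration("top")
k=60/400
def P(g): f,cx,cy=K(g); return np.array([[f,0,cx],[0,f,cy],[0,0,1]])@np.linalg.inv(np.array(g["world_from_camera"]))[:3]
def tri(s,t):
    a=np.array([[220+s[0]*k-.43],[130+s[1]*k-.43]]);b=np.array([[315+(t[0]-400)*k-.43],[170+t[1]*k-.43]])
    X=cv2.triangulatePoints(P(S),P(T),a,b)[:,0]; return X[:3]/X[3]
t=tri((33,281),(594,52));e=tri((325,108),(622,390));p=tri((142,187),(617,180))
print("tip",t.round(4),"eyeback",e.round(4),"pintop",p.round(4),"len",np.linalg.norm(t-e).round(4),"pitch",np.round((t-e)[2]/.128,3))
d=np.array([.9935,.114]); print("seat long from tip",(t-p)[:2]@d-.047,"from back",(e-p)[:2]@d+.081-.0)
print(bot.hand_in())
E
```

```text
tip [ 0.6321 -0.1678  0.0713] eyeback [ 0.5097 -0.1802  0.074 ] pintop [ 0.5845 -0.1755  0.0836] len 0.1231 pitch -0.021
seat long from tip 0.0011762426685867147 from back 0.006150339523503731
the job is handed in; nothing more can be done
None
```

I took the steel R-clip off the block and pushed its straight leg through the pin's cross-hole until the pin snapped into the bent leg. Then I let go, backed off and handed the job in at about 20 s. The hand-in gives no verdict.

- **Pin height:** I found it by resting the clip on the pin's top, at no more than about 7 N. That put the top near 86 mm; the cameras gave 84 mm.
- **Grip:** The clip sat about 4.5° skewed in the jaws, which put the tip 9–10 mm to one side of the pin. I saw this before inserting and turned the hand to correct it.
- **Forces:** The highest force shown was about 12 N at the end of a move. Readings within a move were not recorded. After I let go it was about zero.
- **Final pictures:** They show the leg through the pin, the bent leg closed over it and the arm clear. From these pictures the clip is level to about 0.02 rad.
- **Disagreement:** The seat position came out about 1 mm off the pin's axis measured from the tip, but about 6 mm measured from the blurry back edge of the eye. Those two points also make the clip 123 mm long instead of 128 mm, so I trusted the tip, but 6 mm is right at the limit.
- **Not checked:** I could not read the bent leg's angle directly. I saw no bystander touched, but did not measure their positions again afterwards.

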